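Test the bench trip switch and reset it

ROBOT

A 6-joint arm with a two-finger parallel gripper is mounted at the origin on a cart in front of the work surface, level with it; the furniture and walls round the work are solid. World frame = base frame: x ahead of the robot, y to its left, z up, the work surface at z = 0. Lengths are in m, angles in rad, forces in N, time in s.
With the tool pointing down it reaches from about 0.25 to 0.775 m from the base axis. Payload 4 kg.
Tool frame: the origin (TCP) lies at the centre of the arm's flange, where the gripper is bolted on; the fingertips stand 199 mm ahead of it and the grasp point (between the pads) lies 180 mm ahead of it (robot.tcp_to_tips is the distance from the TCP to the fingertips, in m); z points along the fingers, y is the line along which they close (so a half turn about z gives the same grasp; the last joint's range is limited). The gripper opens to 94 mm and grips with 3 to 60 N. Pads are 16 mm wide; open, the fingers measure 119 mm over their backs; the gripper's body (75 mm by 177 mm) begins 78 mm behind the grasp point.
Start: joints at [-0.103, 0.087, 1.371, -0, 1.684, -0.103], TCP at [0.55, -0, 0.405] pointing down, gripper open.
Joint ranges: [-3.1, 3.1], [-0.76, 2.03], [0.27, 2.55], [-1.08, 4.22], [0.17, 2.65], [-2.57, 2.57]. Speed limits (rad/s): [2.79, 2.79, 3.14, 3.14, 3.14, 3.14].

INTERFACE

Orientations are given as [roll, pitch, yaw] about the fixed x, y, z axes, in that order (R = Rz(yaw) Ry(pitch) Rx(roll)).
In Python, from bench import telemetry, snapshot, ticket, robot gives the robot as it stands.
- The arm moves only by the tool apply_moves, never from a script. Its argument "moves" is a list that holds one entry, the list of rows, each a list of 5 numbers: the shift along the tool's x, y, z in units of 50 mm (1.0 is 50 mm), then the turn about the tool's z in units of 10 degrees (1.0 is 10 degrees), then the closure, from 0 (fully open) to 1 (shut). A call has 1 to 10 rows; each row is the pose to reach, as a shift and turn from the pose commanded when the call began, along the tool's axes at that moment; what a row does not reach only later rows make up. A row lasts 1/8 s, in which the tool goes at most 62.5 mm and 10.7 degrees, less where a joint would pass 70% of its speed; a pose out of reach is approached as far as the arm can. A call with a gripper value outside its range is refused whole. The fingers move at their own pace and stop on an object; the grip force is fixed at half the most. Time passes only in rows, so rows that repeat a pose let the fingers close. It gives the time, the measured TCP pose, the force, the opening and the grip force at its end, in the units of the state.
- telemetry.get_obs(): the state, without advancing time (a new reading comes with each control period).
- snapshot(name): name is "scene" or "side" or "wrist"; returns a dict with "image" (384x512x3 uint8, red, green, blue), "fovy" (degrees; the focal length in pixels is half the picture's height over the tangent of half this angle, whatever the lens; pixels are square), "cx", "cy" (the principal point, pixels), "R" (3x3) and "t" (3): a world point X has camera coordinates R X + t. Camera axes: x right, y down, z forward; pixel columns grow to the right and rows downward; lengths in m; the calibration is good to about 2 mm. A picture is of the moment at which its call begins. There is no depth.
- ticket.close_job(): hands the job in; it is judged then, once.
The state is a dict: "time": time; "joint_positions": joint angles; "qvel": joint speeds; "joint_torque": joint torques, N m; "tool_pos": TCP position; "ee_rot": TCP orientation; "wrist_force": force on the tool from outside, world axes, zero at the start; "wrist_torque": the same for the moment, N m; "width": finger opening in m; "finger_force": force on a finger pad.
Only numpy, scipy, OpenCV 4.12 (cv2) and the standard library are available. Lean on these libraries where they do the work, as an engineer would, in place of code of your own. Each camera call takes 0.05 s, during which the arm holds its last target. There are 200 camera calls.

TASK

Do the safety test on the bench's trip switch, the grey box whose lever ends in a ball: press its round test button so that the lever drops, then lift the lever back up until it latches and let go. Leave the lever of the other box, the plain switch with the flat paddle, as it is.

Things in the scene. Friction and masses are not known exactly. Their poses are not given: they have to be found in the camera images.
- test_button_top (a point): Centre of the top of the trip switch's round grey button: 28 mm wide, 80 mm above the worktop, 16 mm out of a black collar on a fixed grey box 100 mm deep, 170 wide, 50 high. Travels 8 mm down on a spring (1.5 to 5 N), trips the lever about 4 mm down, springs back. Axes = the box's: x from its front (lever side, towards the robot within 20 degrees) to its back, y along its width, z up.
- lever_ball (a point): Centre of the black 24 mm ball ending the trip switch's lever, an 8 mm steel rod. Hinge 62 mm from it, 52 mm above the worktop, along the point's y axis (the box's y). Lever up: ball 113 mm high, 11 mm in front of the hinge; from the button 46 mm to the front and 85 mm to +y. Down: 63 mm high, 61 mm in front of the hinge, clear of the box. The point turns with the lever; up, its axes are the box's.
- trip_lever (a joint): Angle of the ball lever, rad: 0 up and latched (leaning 10 degrees to the front), 1.22 dropped (rod 10 degrees above level). A spring pulls it down with 1 to 1.5 N at the ball; a catch holds it up. The catch snaps in as the lever reaches 0; its stop is a little further, at -0.12, and lifting it there is harmless. Passing the catch takes about 3 N at the ball. Let go earlier, it drops again.
- plain_lever (a joint): Angle, rad, of the lever of the other grey box, the plain switch: a box of the same size, with a flat black paddle lever without a ball and a square black cover in place of a button. 0 is up. It stays where it is put and should stay at 0.

How it is judged:
On the way, in this order (a step that is already met when the one before it is completed fails the run):
1. the round test button is pressed (height (world z) of test_button_top below 0.078 m).
2. the ball lever has dropped (value of joint trip_lever above 1.1 rad), for 0.2 s.
At the end, for the whole second after the job is handed in: The ball lever is up again and stays there by itself, at rest (within 0.15 rad of its latched position), the test button has sprung back (within 2 mm), and the plain switch's lever is still up (within 0.2 rad) (value of joint trip_lever below 0.15 rad and velocity of joint trip_lever between -0.1 and 0.1 rad/s and height (world z) of test_button_top above 0.078 m and value of joint plain_lever below 0.2 rad); the robot touches nothing.
It fails at once if the plain switch's lever is moved by more than 0.2 rad (value of joint plain_lever above 0.2 rad).
It also fails if it takes over 48 s, if anything falls off the work surface, if the arm or the gripper's body presses on something with over 40 N, if the wrist force passes 120 N, or if a joint passes its speed limit or range.

## Working session

There is one attempt and no reset: what is moved stays moved. The work goes in short steps, Python scripts to look and compute and a tool call to move; the robot and the scene stay as the last step left them, time stands still between calls to the robot, and variables do not carry over. Pictures are saved under pics/ and viewed, at most 10 in all, crops included, and the job is handed in when it is done.

Besides the shell and the picture viewer there is one more tool, called after "Request:" as a command line: name --argument value ..., lists and objects as JSON in quotes. apply_moves: Moves the arm, as the interface text tells. Its arguments: {"type":"object","properties":{"moves":{"type":"array","items":{"type":"array","items":{"type":"array","items":{"type":"number"}}}}},"required":["moves"]}

```bash
mkdir -p pics; cat > h.py <<'E'
import numpy as np, cv2, pickle
from bench import telemetry, snapshot, ticket, robot
def shot(n,f):
    s=snapshot(n); cv2.imwrite(f'pics/{f}.png',s['image'][:,:,::-1]); pickle.dump(s,open(f'pics/{f}.pkl','wb')); return s
def P(s):
    f=s['image'].shape[0]/2/np.tan(np.radians(s['fovy'])/2)
    K=np.array([[f,0,s['cx']],[0,f,s['cy']],[0,0,1]]); return K@np.c_[s['R'],s['t']]
def ld(f): return pickle.load(open(f'pics/{f}.pkl','rb'))
def tri(*fp):
    A=[]
    for f,(u,v) in fp:
        p=P(ld(f)); A+=[u*p[2]-p[0],v*p[2]-p[1]]
    x=np.linalg.svd(np.array(A))[2][-1]; return x[:3]/x[3]
def proj(f,X):
    x=P(ld(f))@np.r_[X,1]; return x[:2]/x[2]
E
python3 - <<'E'
from h import *
a=[shot(n,n+'0')['image'] for n in('scene','side','wrist')]
cv2.imwrite('pics/all.png',np.hstack(a[:2])[:,:,::-1][:, :])
o=telemetry.get_obs(); print(o['time'],o['tool_pos'],o['ee_rot'],o['width'])
E
```

```text
0.15 [ 5.49906398e-01 -2.35280618e-05  4.03795670e-01] [-3.13993501e+00 -1.62359665e-04  1.57075816e+00] 0.09432000682649909
```

View pics/scene0.png

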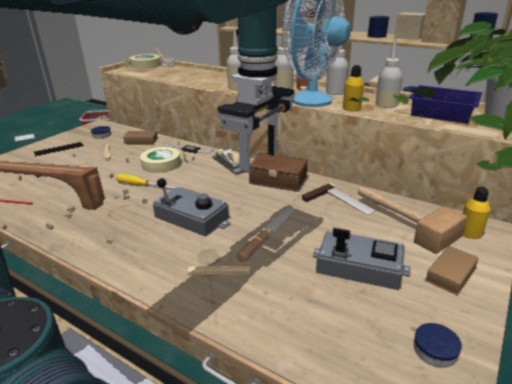

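View pics/side0.png

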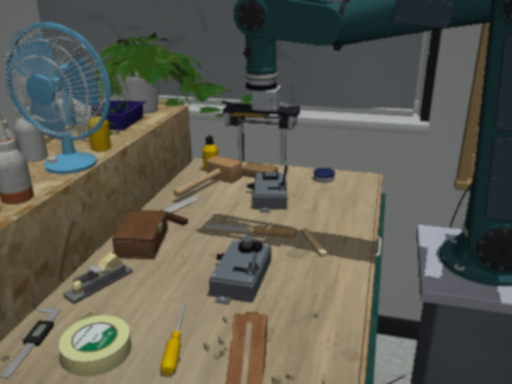

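The scene view shows the trip switch on the left, with its ball near (162,183) and button near (203,201). In the side view it is the nearer box, around (240,265). I'll enlarge both.

```bash
python3 - <<'E'
from h import *
a=ld('scene0')['image'][170:240,145:235]; b=ld('side0')['image'][225:305,200:280]
f=lambda x:cv2.resize(x,None,fx=5,fy=5,interpolation=cv2.INTER_CUBIC)
a,b=f(a),f(b)
a=np.pad(a,((0,400-a.shape[0]),(0,0),(0,0)))
cv2.imwrite('pics/c0.png',np.hstack([a[:,:400],b])[:,:,::-1])
E
```

```text
(no output)
```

View pics/c0.png

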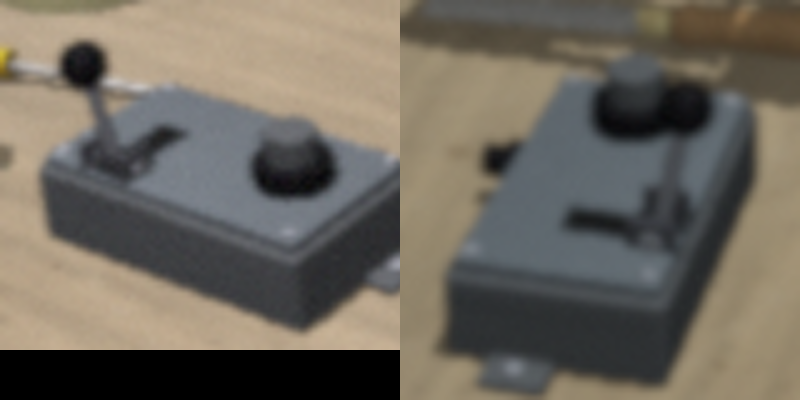

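In the crops, the ball is at (161.2,182.4) in the scene view and (256.8,246.0) in the side view. The button top is at (202.6,195.4) and (246.8,238.2).

```bash
python3 - <<'E'
from h import *
b=tri(('scene0',(161.2,182.4)),('side0',(256.8,246.0)));t=tri(('scene0',(202.6,195.2)),('side0',(246.8,238.2)))
print(b,t)
for n,X,in (('ball',b),('btn',t)): print(proj('scene0',X),proj('side0',X),proj('wrist0',X))
d=b-t; print('yaw',np.degrees(np.arctan2(d[1],d[0])-np.arctan2(85,-46)),np.hypot(*d[:2]))
s=ld('wrist0'); print('cam',-s['R'].T@s['t'], s['R'])
E
```

```text
[0.49866483 0.24877664 0.11390889] [0.54572236 0.16367104 0.07955263]
[161.45235378 182.02441484] [257.03802818 246.27111278] [ 180.45813271 -150.14629163]
[202.63899681 195.13885753] [246.83380955 238.24118934] [248.39426642   1.36758691]
yaw 0.5183597540106308 0.09724903692218341
cam [0.54928312 0.07142199 0.3855733 ] [[ 9.99998942e-01 -3.81414173e-04 -1.40372352e-03]
 [-2.62612706e-05 -9.69587675e-01  2.44744235e-01]
 [-1.45438194e-03 -2.44743939e-01 -9.69586659e-01]]
```

View pics/wrist0.png

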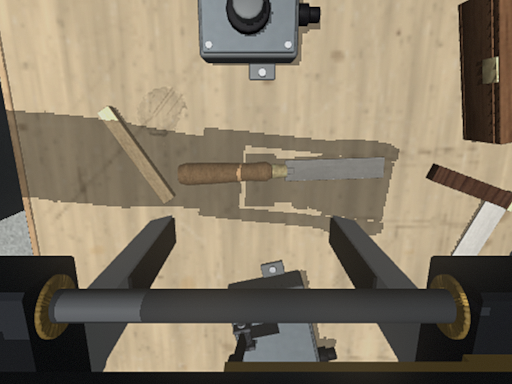

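The wrist view confirms it: the button is predicted at (248,1) and appears at about (249,5), and the box yaw is about 0. I'll move above the button with the fingers closed and turned so they close along world y.

Request:
apply_moves --moves '[[[0.8,0,0.3,-1,1],[1.6,0,0.6,-2,1],[2.4,0,0.9,-3,1],[3.28,-0.08,1.2,-4,1],[3.28,-0.08,1.5,-5,1],[3.28,-0.08,1.8,-6,1],[3.28,-0.08,2.1,-7,1],[3.28,-0.08,2.1,-8,1],[3.28,-0.08,2.1,-9,1],[3.28,-0.08,2.1,-9,1]]]'

```text
time: 1.4
tool_pos: [0.5459, 0.164, 0.2992]
ee_rot: [-3.141, -0.001, 3.14]
wrist_force: [0.8, -0.1, 1.1]
width: 0.0006
finger_force: 0.0
```

```bash
python3 - <<'E'
from h import *
o=telemetry.get_obs(); print(o['time'],o['tool_pos'],o['ee_rot'],o['width'],o['wrist_force'])
s=shot('wrist','wrist1')
b=[0.49866483,0.24877664,0.11390889];t=[0.54572236,0.16367104,0.07955263]
print(proj('wrist1',b),proj('wrist1',t))
E
```

```text
1.4 [0.54590573 0.16398254 0.29919925] [-3.14139933e+00 -8.71942552e-04  3.13955374e+00] 0.0005646569920870719 [ 0.7910051  -0.09103682  1.05789678]
[408.87002968 156.29358604] [250.93972245 218.12396816]
```

View pics/wrist1.png

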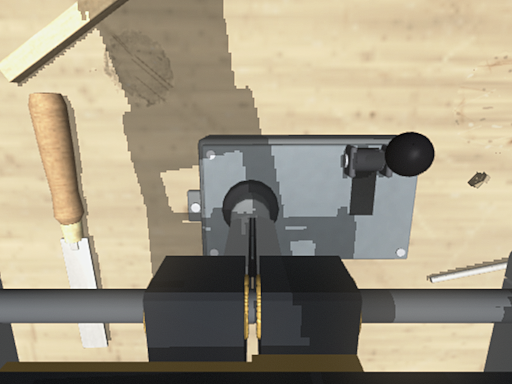

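The fingertips are over the button at (250,205), and the ball is at (409,155) as predicted. Pressing now.

Request:
apply_moves --moves '[[[0,0,0.3,0,1],[0,0,0.42,0,1],[0,0,0.48,0,1],[0,0,0.53,0,1],[0,0,0.53,0,1],[0,0,0.53,0,1],[0,0,0,0,1],[0,0,-0.8,0,0.5],[0,0,-1,0,0],[0,0,-1,0,0]]]'

```text
time: 2.7
tool_pos: [0.5462, 0.164, 0.3497]
ee_rot: [3.141, 0.002, 3.142]
wrist_force: [-0.2, 0.6, -1.0]
width: 0.0268
finger_force: 0.0
```

```bash
python3 - <<'E'
from h import *
o=telemetry.get_obs(); print(o['time'],o['tool_pos'],o['ee_rot'],o['width'])
a=shot('scene','scene2')['image'][170:245,140:220];b=shot('side','side2')['image'][225:300,200:280]
f=lambda x:cv2.resize(x,None,fx=5,fy=5,interpolation=cv2.INTER_CUBIC)
cv2.imwrite('pics/c2.png',np.hstack([f(a),f(b)])[:,:,::-1])
X=[.449,.2488,.063]; print((proj('scene2',X)-[140,170])*5,(proj('side2',X)-[200,225])*5)
E
```

```text
2.7 [0.54621362 0.16400957 0.3497416 ] [3.14131157e+00 1.65632502e-03 3.14152399e+00] 0.026783347530905964
[ 47.26942791 196.73950758] [399.70685105 224.34958901]
```

View pics/c2.png

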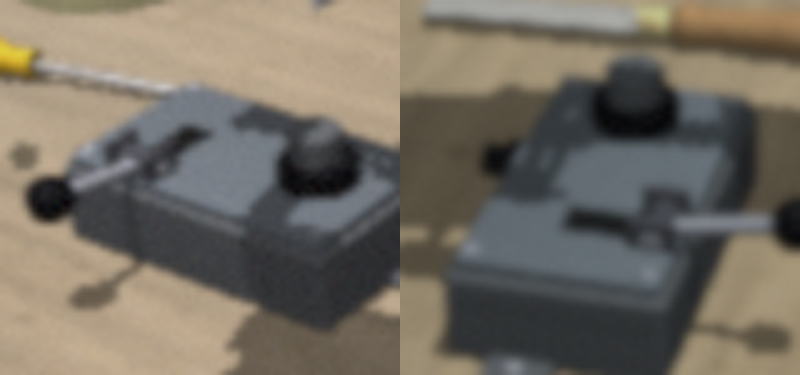

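The lever has dropped. The ball is at crop (49,199) against a predicted (47,197), and the button has sprung back. I'll go over the dropped ball and straddle it.

Request:
apply_moves --moves '[[[0.8,0.7,0,0,0],[1.6,1.4,0,0,0],[1.94,1.7,0,0,0],[1.94,1.7,0,0,0],[1.94,1.7,0.4,0,0],[1.94,1.7,1.0,0,0],[1.94,1.7,1.6,0,0],[1.94,1.7,2.0,0,0],[1.94,1.7,2.12,0,0],[1.94,1.7,2.12,0,0]]]'

```text
time: 4.05
tool_pos: [0.4495, 0.2485, 0.2432]
ee_rot: [-3.141, -0.001, 3.141]
wrist_force: [0.6, 0.7, 0.3]
width: 0.0936
finger_force: 0.0
```

Request:
apply_moves --moves '[[[0,0,0,0,0.6],[0,0,0,0,0.7],[0,0,0,0,0.8],[0,0,0,0,1],[0,0,0,0,1],[0,0,0,0,1],[0,0,0,0,1],[0,0,0,0,1]]]'

```text
time: 5.05
tool_pos: [0.449, 0.2483, 0.2436]
ee_rot: [-3.139, -0.0, -3.142]
wrist_force: [0.1, -3.5, 0.2]
width: 0.0225
finger_force: 30.0
```

```bash
python3 - <<'E'
from h import *
h=np.array([.5097,.052]);
for k in [1.22,1.0,.8,.6,.4,.2,0,-.06,-.1]:
    a=np.radians(10)+k; x=h[0]-.062*np.sin(a); z=h[1]+.062*np.cos(a)
    print(k,'row',np.round([(.449-x)/.05,-(z-.063)/.05],2))
E
```

```text
1.22 row [0.01 0.  ]
1.0 row [-0.07 -0.26]
0.8 row [-0.19 -0.48]
0.6 row [-0.35 -0.67]
0.4 row [-0.54 -0.82]
0.2 row [-0.76 -0.93]
0 row [-1. -1.]
-0.06 row [-1.07 -1.01]
-0.1 row [-1.12 -1.02]
```

The ball is gripped (22.5 mm opening, 30 N). Following the arc up to just past the latch.

Request:
apply_moves --moves '[[[-0.07,0,-0.26,0,1],[-0.19,0,-0.48,0,1],[-0.35,0,-0.67,0,1],[-0.54,0,-0.82,0,1],[-0.76,0,-0.93,0,1],[-0.9,0,-0.98,0,1],[-1.0,0,-1.0,0,1],[-1.07,0,-1.01,0,1],[-1.12,0,-1.02,0,1],[-1.12,0,-1.02,0,1]]]'

```text
time: 6.3
tool_pos: [0.5051, 0.2492, 0.2949]
ee_rot: [3.141, 0.0, -3.141]
wrist_force: [0.3, -0.4, 0.9]
width: 0.0003
finger_force: 0.0
```

```bash
python3 - <<'E'
from h import *
a=shot('scene','scene3')['image'][150:225,140:220];b=shot('side','side3')['image'][205:280,200:280]
f=lambda x:cv2.resize(x,None,fx=5,fy=5,interpolation=cv2.INTER_CUBIC)
cv2.imwrite('pics/c3.png',np.hstack([f(a),f(b)])[:,:,::-1])
X=[.4987,.2488,.1139]; print((proj('scene3',X)-[140,150])*5,(proj('side3',X)-[200,205])*5)
E
```

```text
[107.28042142 160.09706484] [285.09534663 206.39142004]
```

View pics/c3.png

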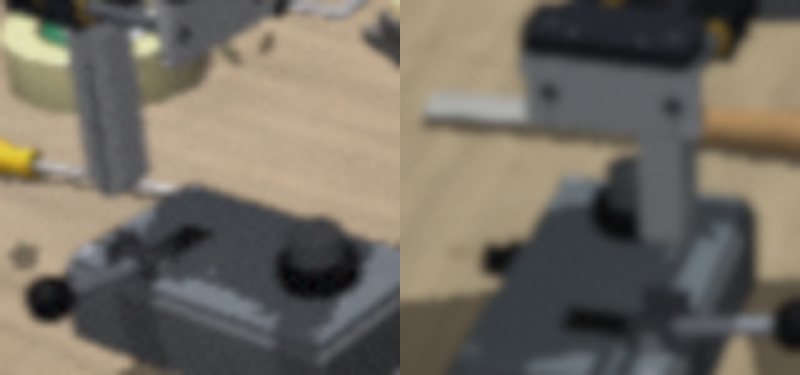

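The ball slipped out: the opening is 0 and the lever is down, with the ball at crop (50,299). I'll measure the dropped ball more exactly while moving back open above it.

Request:
apply_moves --moves '[[[0.2,0,-0.8,0,0.5],[0.8,0,-1,0,0],[1.12,0,-1,0,0],[1.12,0,-1,0,0],[1.12,0,-1,0,0],[1.12,0,-1,0,0],[1.12,0,-1,0,0]]]'

```text
time: 7.28
tool_pos: [0.4495, 0.2489, 0.3442]
ee_rot: [-3.141, -0.001, 3.141]
wrist_force: [0.1, 0.5, 0.2]
width: 0.0668
finger_force: 0.0
```

```bash
python3 - <<'E'
from h import *
o=telemetry.get_obs(); print(o['time'],o['tool_pos'],o['width'])
X=[.449,.2488,.063]
shot('wrist','wrist4'); pts=[]
for n in('scene2','side2','wrist4'):
    im=ld(n)['image'].max(2); p=proj(n,X); r=10 if n!='wrist4' else 45
    u,v=p.astype(int); m=np.zeros_like(im); w=im[v-r:v+r,u-r:u+r]; m[v-r:v+r,u-r:u+r]=w<50
    k,l,st,c=cv2.connectedComponentsWithStats(m); i=1+st[1:,4].argmax()
    print(n,p,c[i],st[i]); pts.append((n,c[i]))
print(tri(*pts[:2]),tri(*pts),tri(pts[0],pts[2]))
w=ld('wrist4')['image']; cv2.imwrite('pics/w4.png',w[:,:,::-1])
E
```

```text
7.275 [0.44946191 0.24892411 0.34417992] 0.06678242280137339
scene2 [149.45388558 209.34790152] [150.07142857 209.44642857] [146 206  10   8  56]
side2 [279.94137021 269.8699178 ] [279.02941176 269.05882353] [275 265   9   9  68]
wrist4 [251.40046128 194.08994377] [250.42 197.74] [238 182  26  26 150]
[0.45069716 0.24747805 0.06328514] [0.45100276 0.24768969 0.06335129] [0.45147243 0.2485951  0.06184623]
```

View pics/w4.png

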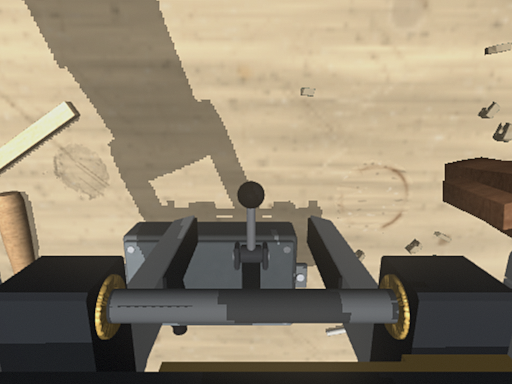

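The wrist view has the ball at (251,195), so the position was right. The grip slipped along the pads. I'll regrip with the ball 12 mm deeper between the fingers, then lift more slowly while watching the width.

Request:
apply_moves --moves '[[[-0.02,0,0,0,0],[-0.02,0,0,0,0],[-0.02,0,0.4,0,0],[-0.02,0,0.9,0,0],[-0.02,0,1.4,0,0],[-0.02,0,1.9,0,0],[-0.02,0,2.2,0,0],[-0.02,0,2.26,0,0.5],[-0.02,0,2.26,0,0.8],[-0.02,0,2.26,0,1]]]'

```text
time: 8.57
tool_pos: [0.4505, 0.2492, 0.2329]
ee_rot: [3.141, 0.002, -3.142]
wrist_force: [-0.1, -0.1, 0.5]
width: 0.0676
finger_force: 0.0
```

Request:
apply_moves --moves '[[[0,0,0,0,1],[0,0,0,0,1],[0,0,0,0,1],[0,0,0,0,1],[0,0,0,0,1],[0,0,0,0,1]]]'

```text
time: 9.32
tool_pos: [0.45, 0.2483, 0.2316]
ee_rot: [-3.139, -0.0, 3.141]
wrist_force: [-1.1, -4.9, 1.9]
width: 0.0228
finger_force: 30.0
```

Request:
apply_moves --moves '[[[-0.01,0,-0.06,0,1],[-0.02,0,-0.12,0,1],[-0.04,0,-0.18,0,1],[-0.07,0,-0.26,0,1],[-0.07,0,-0.26,0,1]]]'

```text
time: 9.95
tool_pos: [0.4533, 0.2483, 0.2438]
ee_rot: [-3.139, -0.002, 3.141]
wrist_force: [0.1, -4.5, -3.4]
width: 0.0224
finger_force: 30.0
```

Request:
apply_moves --moves '[[[-0.03,0,-0.07,0,1],[-0.07,0,-0.14,0,1],[-0.12,0,-0.22,0,1],[-0.17,0,-0.29,0,1],[-0.22,0,-0.35,0,1],[-0.28,0,-0.41,0,1],[-0.28,0,-0.41,0,1]]]'

```text
time: 10.82
tool_pos: [0.4665, 0.2484, 0.2641]
ee_rot: [-3.139, -0.006, 3.141]
wrist_force: [-3.3, -4.8, -1.3]
width: 0.0224
finger_force: 30.0
```

Request:
apply_moves --moves '[[[-0.06,0,-0.05,0,1],[-0.12,0,-0.1,0,1],[-0.19,0,-0.15,0,1],[-0.26,0,-0.19,0,1],[-0.34,0,-0.23,0,1],[-0.41,0,-0.26,0,1],[-0.41,0,-0.26,0,1]]]'

```text
time: 11.7
tool_pos: [0.4867, 0.2483, 0.2761]
ee_rot: [-3.138, -0.008, 3.141]
wrist_force: [-3.5, -5.2, -2.9]
width: 0.0065
finger_force: 32.4
```

The width is now 6.5 mm, which matches the pads sitting on the rod just under the ball, and the force still shows the spring load. Continuing gently.

Request:
apply_moves --moves '[[[-0.06,0,-0.02,0,1],[-0.12,0,-0.04,0,1],[-0.12,0,-0.04,0,1]]]'

```text
time: 12.08
tool_pos: [0.4902, 0.2485, 0.2771]
ee_rot: [-3.137, -0.019, -3.141]
wrist_force: [-12.8, -5.4, 0.2]
width: 0.0063
finger_force: 35.2
```

```bash
python3 - <<'E'
from h import *
a=shot('scene','scene5')['image'][150:225,140:220];b=shot('side','side5')['image'][205:280,200:280]
f=lambda x:cv2.resize(x,None,fx=5,fy=5,interpolation=cv2.INTER_CUBIC)
cv2.imwrite('pics/c5.png',np.hstack([f(a),f(b)])[:,:,::-1])
E
```

```text
(no output)
```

View pics/c5.png

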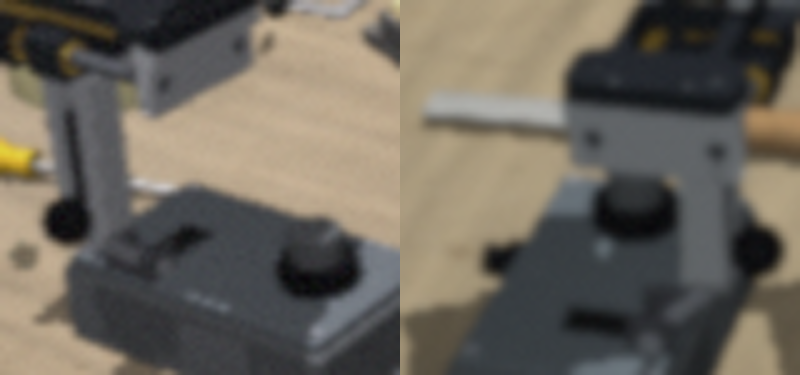

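The picture shows the fingers on the rod behind the ball, which is at (66,220) in the left crop, with the lever about half up. A friction grip isn't reliable. Instead I'll release, come down closed in front of the ball, and push it back and up, so the geometry sets the lever angle.

Request:
apply_moves --moves '[[[0.04,0,0,0,0.5],[0.04,0,0,0,0.5],[0.04,0,0,0,0.5],[0.04,0,-0.4,0,0.5],[0.04,0,-1.0,0,0.5],[0.7,0,-1.2,0,1],[1.44,0,-1.2,0,1],[1.44,0,-1.0,0,1],[1.44,0,-0.5,0,1],[1.44,0,0,0,1]]]'

```text
time: 13.42
tool_pos: [0.4228, 0.2491, 0.2796]
ee_rot: [3.141, 0.002, 3.141]
wrist_force: [-0.3, -0.3, 0.7]
width: 0.0015
finger_force: 0.0
```

Request:
apply_moves --moves '[[[0,0,0.3,0,1],[0,0,0.6,0,1],[0,0,0.71,0,1],[0,0,0.71,0,1]]]'

```text
time: 13.92
tool_pos: [0.4222, 0.249, 0.2446]
ee_rot: [-3.142, 0.0, 3.142]
wrist_force: [-0.0, -0.3, -0.6]
width: 0.0005
finger_force: 0.0
```

```bash
python3 - <<'E'
from h import *
print(telemetry.get_obs()['tool_pos'])
a=shot('scene','scene6')['image'][165:240,120:200];b=shot('side','side6')['image'][225:300,230:310]
f=lambda x:cv2.resize(x,None,fx=5,fy=5,interpolation=cv2.INTER_CUBIC)
cv2.imwrite('pics/c6.png',np.hstack([f(a),f(b)])[:,:,::-1])
h=np.array([.5097,.052])
for k in [1.22,1.1,1.0,.9,.8,.7,.6,.5,.4,.3,.2,.1,0,-.1]:
    g=np.radians(10)+k; x=h[0]-.062*np.sin(g); z=h[1]+.062*np.cos(g)
    print(k,round((.422-(x-.020))/.05,2),round(-(z-.063)/.05,2))
E
```

```text
[0.42217874 0.24901667 0.24460852]
1.22 -0.13 0.0
1.1 -0.17 -0.14
1.0 -0.21 -0.26
0.9 -0.26 -0.37
0.8 -0.33 -0.48
0.7 -0.4 -0.58
0.6 -0.49 -0.67
0.5 -0.58 -0.75
0.4 -0.68 -0.82
0.3 -0.79 -0.88
0.2 -0.9 -0.93
0.1 -1.02 -0.97
0 -1.14 -1.0
-0.1 -1.26 -1.02
```

View pics/c6.png

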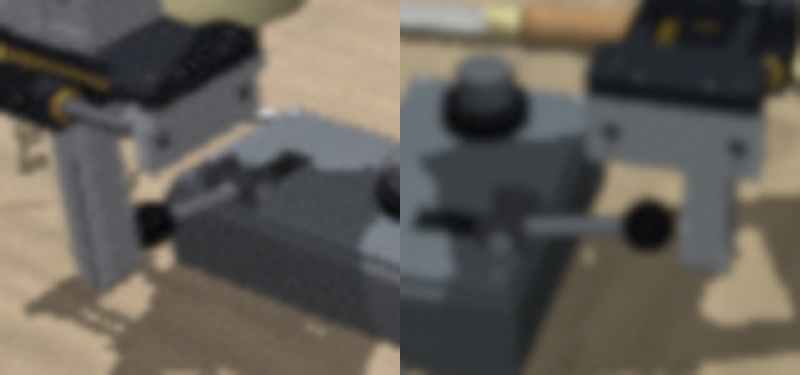

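The finger stands just in front of the ball, which is at (648,225) in the right crop, with the wider bracket about 10 mm above it. Pushing in and up along the arc, with a small upward lead.

Request:
apply_moves --moves '[[[-0.12,0,0,0,1],[-0.18,0,-0.08,0,1],[-0.21,0,-0.22,0,1],[-0.25,0,-0.34,0,1],[-0.29,0,-0.46,0,1],[-0.35,0,-0.56,0,1],[-0.35,0,-0.56,0,1]]]'

```text
time: 14.9
tool_pos: [0.4384, 0.2492, 0.2731]
ee_rot: [3.141, -0.005, -3.141]
wrist_force: [-7.4, 0.2, 3.0]
width: 0.0005
finger_force: 3.7
```

```bash
cat > b.py <<'E'
from h import *
import sys
# angle of the ball from dark blob near arc, scored in the scene and side views
n=sys.argv[1]; shot('scene','s'+n); shot('side','d'+n)
o=telemetry.get_obs(); print(o['tool_pos'],o['wrist_force'])
r=[]
for k in np.arange(-.15,1.3,.05):
    g=np.radians(10)+k; X=np.array([.5097-.062*np.sin(g),.2485,.052+.062*np.cos(g)]); sc=[]
    for f in('s'+n,'d'+n):
        im=ld(f)['image'].max(2).astype(np.float32); u,v=proj(f,X); sc.append(cv2.getRectSubPix(im,(7,7),(float(u),float(v))).mean())
    r.append((round(k,2),round(sc[0]),round(sc[1])))
print(sorted(r,key=lambda q:q[1]+q[2])[:5])
E
python3 b.py 7
```

```text
[0.43826355 0.24918698 0.27277936] [-7.09408594  0.02181338  3.10687664]
[(np.float64(0.8), 50, 27), (np.float64(0.75), 60, 29), (np.float64(0.85), 54, 35), (np.float64(0.9), 66, 46), (np.float64(0.7), 82, 43)]
```

Request:
apply_moves --moves '[[[-0.08,0,-0.12,0,1],[-0.17,0,-0.22,0,1],[-0.26,0,-0.3,0,1],[-0.36,0,-0.37,0,1],[-0.47,0,-0.43,0,1],[-0.58,0,-0.48,0,1],[-0.58,0,-0.48,0,1]]]'

```text
time: 15.88
tool_pos: [0.4688, 0.2492, 0.298]
ee_rot: [3.141, 0.002, -3.141]
wrist_force: [-0.8, -0.1, 0.9]
width: 0.0006
finger_force: 0.4
```

```bash
python3 b.py 8
```

```text
[0.46883206 0.24897931 0.2970402 ] [-1.07929878 -0.32243085  0.6644513 ]
[(np.float64(0.1), 54, 21), (np.float64(0.15), 53, 28), (np.float64(0.05), 68, 20), (np.float64(0.2), 62, 43), (np.float64(0.0), 90, 24)]
```

Request:
apply_moves --moves '[[[-0.06,0,-0.02,0,1],[-0.12,0,-0.04,0,1],[-0.18,0,-0.05,0,1],[-0.22,0,-0.05,0,1],[-0.22,0,-0.05,0,1]]]'

```text
time: 16.6
tool_pos: [0.4797, 0.2489, 0.299]
ee_rot: [-3.141, -0.0, 3.141]
wrist_force: [-1.1, 0.3, 1.4]
width: 0.0007
finger_force: 0.9
```

```bash
python3 b.py 9
```

```text
[0.47951447 0.24894987 0.29896784] [-1.80093167 -1.11660523  0.87001054]
[(np.float64(-0.1), 62, 17), (np.float64(-0.05), 57, 23), (np.float64(0.0), 59, 36), (np.float64(-0.15), 79, 20), (np.float64(0.05), 67, 52)]
```

Close to the stop. A little further until the force rises, then back off.

Request:
apply_moves --moves '[[[-0.04,0,0,0,1],[-0.07,0,0,0,1],[-0.07,0,0,0,1]]]'

```text
time: 17.08
tool_pos: [0.4831, 0.249, 0.2992]
ee_rot: [3.142, 0.0, 3.141]
wrist_force: [-1.1, 0.7, 1.4]
width: 0.0005
finger_force: 0.9
```

Request:
apply_moves --moves '[[[0.1,0,0,0,1],[0.2,0,0,0,1],[0.5,0,0,0,1],[1.2,0,-0.3,0,1],[1.6,0,-1.2,0,1],[1.6,0,-2,0,1],[1.6,0,-2,0,1],[1.6,0,-2,0,1]]]'

```text
time: 18.08
tool_pos: [0.4025, 0.2489, 0.3983]
ee_rot: [-3.141, -0.001, -3.141]
wrist_force: [0.9, 0.8, -0.4]
width: 0.0003
finger_force: 0.0
```

```bash
python3 b.py 10
```

```text
[0.40264057 0.2488674  0.39714176] [-0.5173227  -0.13743098 -0.87807681]
[(np.float64(0.0), 31, 16), (np.float64(0.05), 27, 21), (np.float64(-0.05), 46, 15), (np.float64(0.1), 39, 34), (np.float64(-0.1), 68, 17)]
```

The lever reads about 0 rad with the arm well clear, so it is latched.

```bash
python3 -c "
from bench import ticket; print(ticket.close_job())"
```

```text
the job is handed in; nothing more can be done
None
```

The job is handed in but no verdict came back: the test button tripped the lever, which I lifted back up on the third try (two finger grips slipped, so I pushed it from the front), and it read about 0 rad by camera with the arm clear; I never moved near the plain switch.

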